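# Clamp a weld coupon and tighten it with a break-over torque wrench

## Task

Load the weld coupon into the clamp: slide it along its channel until it rests fully home against the end stop, then turn the torque wrench on the clamp's nut clockwise (seen from above) until its handle clearly breaks over at the hinge. Stop there, do not fold the handle on towards the end of its travel, let go so that it springs straight again, and leave the nut tight. Leave everything else on the bench where it is.

Things in the scene. Friction and masses are not known exactly. Their poses are not given: they have to be found in the camera images.
- clamp: off-white C-clamp fixed to the bench. Origin on the bench straight below the vertical nut axis. Bed 110 (x) by y -55 to +165, top 30 above the bench. A column at its +x side (x 65 to 110) carries an overarm (44 wide, 102 to 128 high) over the axis; the screw's pad (diameter 36, underside 45 above the bench) hangs from it over the channel; the coupon slides freely below it
- stop_face (a point): foot of the clamp's steel end stop, mid channel, on the bed 30 above the bench; in the clamp's frame at x 0, y -40; axes as the clamp's. The stop is 12 thick and 24 high. From it two guides 8 high (inner faces at x -33 and +33) run to +y on the bed and form a channel, open at the far +y end
- coupon_mid (a point): centre of the coupon to load: dark flat steel plate 60 (x) x 150 (y) x 10, about 0.7 kg, weld bead across its top. It lies in the clamp's channel, underside 30 above the bench, 33 to 70 short of the stop; sliding friction 2 to 8 N. Fully home its -y end touches the stop: its centre is then at y +35 and its free +y end, where to push, at y +110 in the clamp's frame
- nut_top (a point): top of the round wrench head (diameter 46) on the nut axis, 175 above the bench. The head stays on the nut. The nut first turns easily (2 N or less at the grip) for 0.25 to 0.8 rad, an amount that differs each time and cannot be seen, then stops dead: it is tight. It stays where it is left
- wrench_grip (a point): centre of the wrench's black grip (diameter 28, 100 long), 161 above the bench; x axis along the handle, away from the nut. Handle straight: 180 from the nut axis, 135 from the folding hinge; a shaft of diameter 18 joins hinge and grip. With the nut tight, 8 to 10 N sideways here breaks the hinge: the handle folds on the same way and the force falls (to about 6 N at 0.2 rad)
- wrench_handle (a joint): angle of the wrench's folding hinge in rad: 0 straight, grows as the handle folds clockwise seen from above, 0.45 is the end of its travel. Clearly broken over is 0.1 or more; beyond 0.28 is too far. Let go, and a spring straightens it
- spare_plate: bystander: loose steel plate with a weld bead, 50 x 120 x 8, lying on the bench; centre of its underside
- hammer: bystander: chipping hammer 240 long lying on the bench, handle towards its own -x; origin at the middle of its length, on the bench
- brush: bystander: hand brush 200 long lying on the bench; origin at the middle of its length, on the bench
- spray_can: bystander: grey upright can, diameter 56, 150 high; centre of its underside
- jar: bystander: grey closed jar with black cap, diameter 72, 85 high; centre of its underside
- mug: bystander: white mug, diameter 80, 90 high; centre of its underside
- angle_block: bystander: grey stepped welding angle block, 100 x 22, 90 high; centre of its underside
- coupon: the same coupon; origin at the centre of its underside
Not all that is in view belongs to the job. Leave any blue or red look-alike of the coupon alone.

How it is judged:
On the way, in this order (a step that is already met when the one before it is completed fails the run):
1. the coupon is fully home against the end stop (y of coupon_mid in the frame of clamp below 0.039 m and z of coupon_mid in the frame of clamp between 0.031 and 0.039 m and angle between the y axis of coupon_mid and the y axis of clamp, either way round below 0.12 rad), for 0.1 s.
2. with the coupon home, the wrench handle has broken over at its hinge (0.1 rad or more) (all of step 1 and value of joint wrench_handle above 0.1 rad), for 0.05 s.
At the end, for the whole second after the job is handed in: the coupon lies flat in the channel within 4 mm of the end stop, at rest; the wrench handle is straight again (under 0.04 rad) and stands turned towards the robot's side of the clamp (its grip at least 115 mm to the -x side of the nut axis in the clamp's frame), where tightening left it (all of step 1 and value of joint wrench_handle below 0.04 rad and x of wrench_grip in the frame of clamp below -0.115 m and velocity of joint wrench_handle below 0.1 rad/s and linear speed of coupon below 0.02 m/s); the robot touches nothing.
It fails at once if the wrench handle is folded too far (over 0.28 rad) (value of joint wrench_handle above 0.28 rad).
It fails at once if something else on the bench is moved by more than 30 mm (distance of any of spare_plate, hammer, brush, spray_can, jar, mug, angle_block from where it was at the start of the episode above 0.03 m).
It also fails if it takes over 58 s, if anything falls off the work surface, if the arm or the gripper's body presses on something with over 40 N, if the wrist force passes 120 N, or if a joint passes its speed limit or range.

## Robot

A 6-joint arm with a two-finger parallel gripper is mounted at the origin on the work surface. World frame = base frame: x ahead of the robot, y to its left, z up, the work surface at z = 0. Lengths are in m, angles in rad, forces in N, time in s.
With the tool pointing down it reaches from about 0.25 to 0.725 m from the base axis. Payload 9.7 kg.
Tool frame: the origin (TCP) lies midway between the tips of the shut fingers; the grasp point (between the pads) lies env.pinch_z behind it (env.pinch_z is the distance from the TCP to the grasp point, in m); z points along the fingers, y is the direction in which the jaws open and shut (so a half turn about z gives the same grasp; the last joint's range is limited). The gripper opens to 85 mm and grips with 20 to 120 N. Pads are 22 mm wide; open, the fingers measure 114 mm over their backs; the gripper's body (76 mm by 85 mm) begins 54 mm behind the grasp point. The pads swing forward as they close: fully open they stand 13 mm farther back than shut.
Start: joints at [-1.193, 0.087, 0.176, 1.66, 0, 1.571], TCP at [0.203, -0.511, 0.231] pointing down, gripper open.
Joint ranges: [-3.13, 3.13], [-0.85, 1.81], [-1.15, 1.24], [-2.2, 2.28], [-1.44, 1.52], [-3.14, 3.14]. Speed limits (rad/s): [2.22, 2.22, 2.57, 3.14, 3.14, 3.14].

## Interface

Orientations are given as [roll, pitch, yaw] about the fixed x, y, z axes, in that order (R = Rz(yaw) Ry(pitch) Rx(roll)).
In Python, from workcell import env gives the robot as it stands.
- The arm moves only by the tool arm_command, never from a script. Its argument "steps" is a list of rows, each a list of 3 entries, a list of its own where there are three numbers: the closure, from 0 (fully open) to 1 (shut), then the shift along the tool's x, y, z in m, then the turn, a rotation vector about the tool's x, y, z in degrees. In form: [[hand, [x, y, z], [wx, wy, wz]], ...]. A call has 1 to 20 rows; each row is the pose to reach, as a shift and turn from the pose measured when the call began, along the tool's axes at that moment; what a row does not reach only later rows make up. A row lasts 1/10 s, in which the tool goes at most 50 mm and 8.59 degrees, less where a joint would pass 70% of its speed; a pose out of reach is approached as far as the arm can. A call with a gripper value outside its range is refused whole. The fingers move at their own pace and stop on an object; the grip force is fixed at half the most. Time passes only in rows, so rows that repeat a pose let the fingers close. It gives the time, the measured TCP pose, the force and the opening at its end, in the units of the state.
- env.sense(): the state, without advancing time (a new reading comes with each control period).
- env.read_camera(name): name is "scene" or "side" or "wrist"; returns a dict with "pixels" (480x640x3 uint8, red, green, blue), "camera_matrix" (3x3 intrinsics, pixels), "position" and "orientation" of the camera in the world; the wrist camera has in their place "mount" (4x4, takes a point from camera to tool coordinates, whose origin is the TCP and whose axes are the flange's). Camera axes: x right, y down, z forward; pixel columns grow to the right and rows downward; lengths in m; the calibration is good to about 2 mm. A picture is of the moment at which its call begins: read the wrist's pose just before it. There is no depth.
- env.close_job(): hands the job in, once; it reports no verdict.
The state is a dict: "clock": time; "q": joint angles; "qd": joint speeds; "joint_torque": joint torques, N m; "tool_pos": TCP position; "orientation": TCP orientation; "contact_force": force on the tool from outside, world axes, zero at the start; "wrist_torque": the same for the moment, N m; "width": finger opening in m.
Only numpy, scipy, OpenCV 4.12 (cv2) and the standard library are available. Lean on these libraries where they do the work, as an engineer would, in place of code of your own. Each camera call takes 0.05 s, during which the arm holds its last target. There are 200 camera calls.

## Working session

There is one attempt and no reset: what is moved stays moved. The work goes in short steps, Python scripts to look and compute and a tool call to move; the robot and the scene stay as the last step left them, time stands still between calls to the robot, and variables do not carry over. Pictures are saved under pics/ and viewed, about 8 in all and at most 12, crops included, and the job is handed in when it is done.

Besides the shell and the picture viewer there is one more tool, called after "Call:" as name(argument=value, ...) on one line, values as JSON. arm_command: Moves the arm, as the interface text tells. Its arguments: {"type":"object","properties":{"steps":{"type":"array"}},"required":["steps"]}

```bash
mkdir -p pics
cat > h.py <<'E'
import numpy as np, cv2
from scipy.spatial.transform import Rotation as R
from workcell import env
def rot(o):
    o=np.array(o,float)
    return o if o.shape==(3,3) else (R.from_quat(o).as_matrix() if o.size==4 else R.from_euler('xyz',o).as_matrix())
def snap(name,f):
    s=env.sense(); c=env.read_camera(name); cv2.imwrite('pics/'+f,c['pixels'][:,:,::-1])
    if 'mount' in c:
        M=np.array(c['mount']); T=np.eye(4); T[:3,:3]=rot(s['orientation']); T[:3,3]=s['tool_pos']; T=T@M
    else:
        T=np.eye(4); T[:3,:3]=rot(c['orientation']); T[:3,3]=c['position']
    np.savez('pics/'+f+'.npz',K=c['camera_matrix'],T=T); return c
def ray(f,uv,z):
    d=np.load('pics/'+f+'.npz'); T=d['T']; v=T[:3,:3]@np.linalg.inv(d['K'])@[uv[0],uv[1],1]; p=T[:3,3]
    return p+v*(z-p[2])/v[2]
def proj(f,P):
    d=np.load('pics/'+f+'.npz'); T=d['T']; q=d['K']@(T[:3,:3].T@(np.array(P)-T[:3,3])); return q[:2]/q[2]
E
python3 - <<'E'
from h import *
for n in('scene','side'):
    c=snap(n,n+'0.png'); print(n,c['position'],c['orientation'])
print(env.sense(),env.pinch_z)
E
```

```text
scene [ 1.00528518 -0.52880864  1.07543851] [-2.47483410e+00 -8.13337521e-04  7.31573493e-01]
side [0.07087963 0.67890971 0.94202163] [-2.38543257 -0.00521969 -2.55652008]
{'clock': 0.1, 'q': array([-1.19299251e+00,  8.74171800e-02,  1.75183285e-01,  1.65982387e+00,
       -2.71107143e-06,  1.57081281e+00]), 'qd': array([-0.0005508 , -0.00138084,  0.00163052, -0.00011075,  0.00062033,
        0.00054567]), 'joint_torque': array([-2.77122826e-04, -5.21558905e+01,  4.65654194e+01,  1.59019930e-02,
        7.18663682e-05, -9.13493579e-06]), 'tool_pos': array([ 0.20280014, -0.51100307,  0.23063188]), 'orientation': array([-3.14033121e+00,  2.73186009e-06,  3.77787337e-01]), 'contact_force': array([-0.08513846,  0.02051432,  0.47037546]), 'wrist_torque': array([ 0.00922936, -0.07957048, -0.0269662 ]), 'width': 0.08561283665399592} 0.0187
```

View pics/scene0.png

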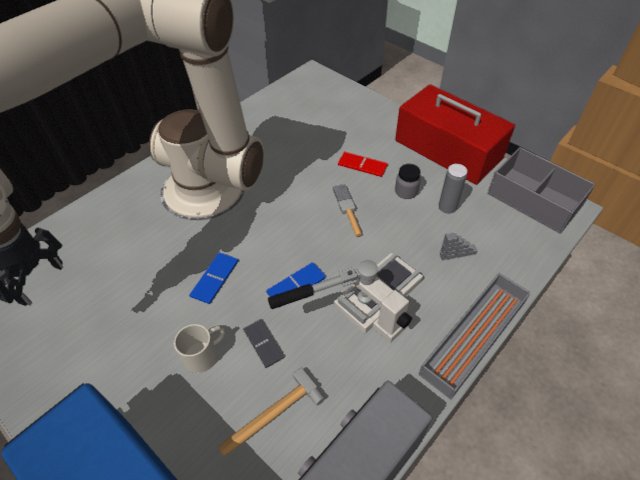

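View pics/side0.png

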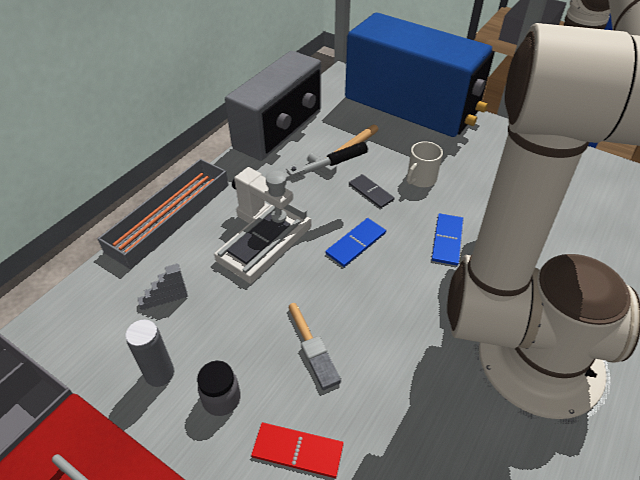

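Scene view: wrench head near (368,268), grip about (290,297), and the channel's open end near (400,262). Side view: head about (275,178), grip (348,153), and the bed with the dark coupon around (258,245). Next I'll take enlarged crops for finer pixel positions.

Run:
```python
from h import *
a=cv2.imread('pics/scene0.png')[240:345,260:440]; b=cv2.imread('pics/side0.png')[135:290,205:375]
a=cv2.resize(a,None,fx=4.4,fy=4.4,interpolation=3)[:,:]; cv2.imwrite('pics/c1.png',a)
b=cv2.resize(b,None,fx=3.8,fy=3.8,interpolation=3); cv2.imwrite('pics/c2.png',b)
h1=ray('scene0.png',(368,267),.175);h2=ray('side0.png',(275,176),.175);print(h1,h2)
g1=ray('scene0.png',(290,297),.161);g2=ray('side0.png',(348,154),.161);print(g1,g2,np.linalg.norm((g1-h1)[:2]),np.linalg.norm((g2-h2)[:2]))
```

```text
[0.63905953 0.00491516 0.175     ] [0.63587898 0.00807858 0.175     ]
[ 0.55725071 -0.16369774  0.161     ] [ 0.5522349  -0.15973989  0.161     ] 0.18741129002455273 0.18750832654772914
```

View pics/c1.png

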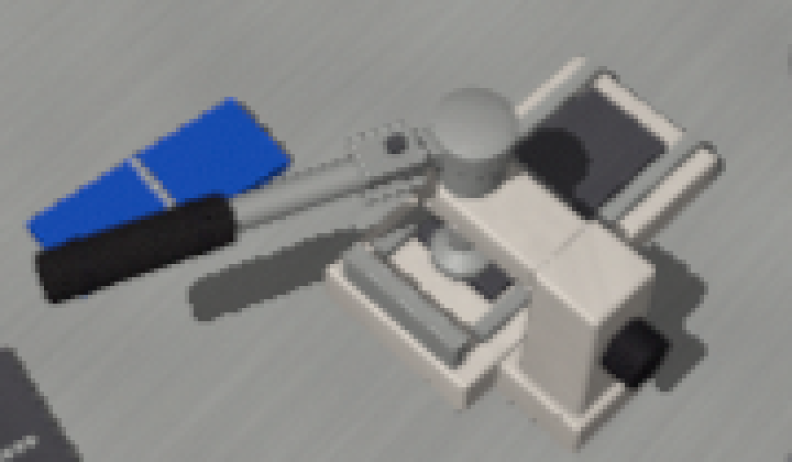

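View pics/c2.png

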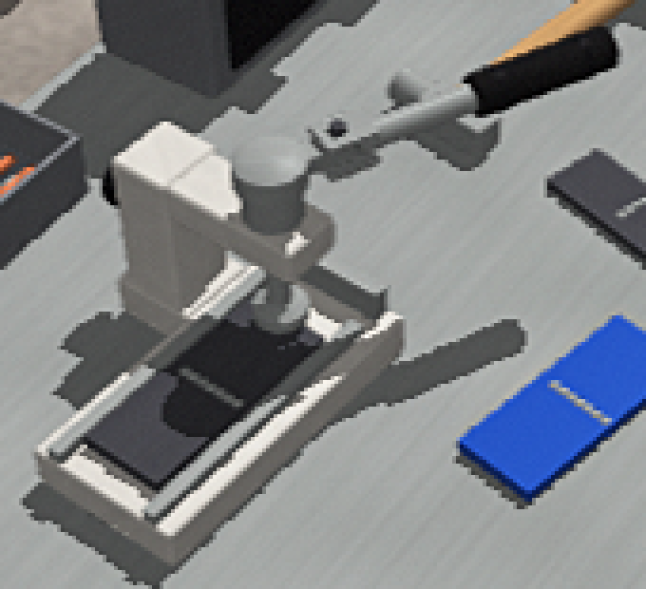

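Run:
```python
from h import *
S=lambda x,y:(205+(x+.5)/3.8-.5,135+(y+.5)/3.8-.5)
C=lambda x,y:(260+(x+.5)/4.4-.5,240+(y+.5)/4.4-.5)
f='side0.png';g='scene0.png'
r=lambda f,uv,z:ray(f,uv,z)[:2]
a=r(f,S(177,540),.03);b=r(f,S(38,455),.03);c=r(f,S(403,318),.03)
print('bed',a,b,c,'w',np.linalg.norm(b-a),'l',np.linalg.norm(c-a))
y=(a-c)/np.linalg.norm(a-c);yaw=np.arctan2(-y[0],y[1]);x=np.array([y[1],-y[0]])
o=a+.055*x-.165*y; print('yaw',yaw,'origin',o)
h=(r(f,(275,176),.175)+r(g,(368,267),.175))/2;print('head',h)
for n,p in dict(c1=r(f,S(80,442),.04),c2=r(f,S(160,487),.04),sc1=r(g,C(598,72+12),.04),
  g1=r(f,(348,154),.161),g2=r(g,(290,297),.161),sc_end=r(g,C(594,215),.04)).items():
    d=p-h; print(n,p,'clamp',d@x,d@y)
print('lowleft scene bed corner', r(g,C(463,405),.03), r(g,C(328,270),.03))
```

```text
bed [0.58713534 0.17226513] [0.69507033 0.16836144] [ 0.57979499 -0.04436713] w 0.1080055605990808 l 0.2167565866264752
yaw -0.03387094265404133 origin [0.63651616 0.00549722]
head [0.63746925 0.00649687]
c1 [0.67442895 0.15272156] clamp 0.031986678958347864 0.14739243920820405
c2 [0.61380862 0.15317625] clamp -0.028614277490923684 0.1457939933513229
sc1 [0.62108695 0.15415653] clamp -0.021373326529489357 0.14702019498087274
g1 [ 0.5522349  -0.15973989] clamp -0.07955594694874875 -0.16902783020653656
g2 [ 0.55725071 -0.16369774] clamp -0.07440898112059803 -0.17281355105218815
sc_end [0.67591369 0.078312  ] clamp 0.035990400827662056 0.0730758366370296
lowleft scene bed corner [ 0.69427534 -0.06081732] [ 0.58313966 -0.0460681 ]
```

From the crops, the clamp origin is about (0.637, 0.006) with yaw -0.034. The bed measures 108 x 217 against the given 110 x 220. The coupon's free end is at clamp y 0.147, so it is about 37 mm short of the stop. The grip is at about clamp (-0.077, -0.171), radius 187 against the given 180. Now I'll move above the channel's open end with the fingers shut.

Call:
arm_command(steps=[[1, [0, 0, -0.03], [0, 0, -8]], [1, [0.04, -0.03, -0.03], [0, 0, -16]], [1, [0.08, -0.06, -0.03], [0, 0, -24]], [1, [0.12, -0.09, -0.03], [0, 0, -32]], [1, [0.16, -0.12, -0.03], [0, 0, -40]], [1, [0.2, -0.145, -0.03], [0, 0, -48]], [1, [0.24, -0.175, -0.03], [0, 0, -56]], [1, [0.28, -0.203, -0.03], [0, 0, -64]], [1, [0.32, -0.232, -0.03], [0, 0, -66.4]], [1, [0.36, -0.26, -0.03], [0, 0, -66.4]], [1, [0.4, -0.29, -0.03], [0, 0, -66.4]], [1, [0.44, -0.319, -0.03], [0, 0, -66.4]], [1, [0.48, -0.348, -0.03], [0, 0, -66.4]], [1, [0.52, -0.377, -0.03], [0, 0, -66.4]], [1, [0.56, -0.406, -0.03], [0, 0, -66.4]], [1, [0.6, -0.435, -0.03], [0, 0, -66.4]], [1, [0.64, -0.464, -0.03], [0, 0, -66.4]], [1, [0.664, -0.481, -0.03], [0, 0, -66.4]], [1, [0.664, -0.481, -0.03], [0, 0, -66.4]], [1, [0.664, -0.481, -0.03], [0, 0, -66.4]]])

```text
clock: 2.1
tool_pos: [0.6426, 0.1815, 0.26]
orientation: [-3.139, -0.0, 1.538]
contact_force: [-0.6, 0.4, -0.4]
width: -0.0002
```

Run:
```python
from h import *
snap('wrist','w1.png'); s=env.sense(); print(s['tool_pos'],s['orientation'],s['contact_force'],s['width'],s['q'])
d=np.load('pics/w1.png.npz');print(d['T'])
for p in [(-.03,.147,.04),(.03,.147,.04),(0,.175,.03)]:
    print(p,proj('w1.png',(.637+.9994*p[0]+.034*p[1],.006-.034*p[0]+.9994*p[1],p[2])))
```

```text
[0.6423543  0.18066573 0.26073202] [-3.14011857e+00 -5.78048711e-04  1.53678932e+00] [0.82613059 0.39474922 0.16286998] -2.5117928956052077e-05 [2.73746613e-01 4.12513601e-01 6.25946781e-01 1.78545923e+00
 9.97416160e-04 1.87854890e+00]
[[ 0.99942249 -0.03160202 -0.01249028  0.64622228]
 [-0.03394177 -0.94600232 -0.32237799  0.26550471]
 [-0.00162804  0.32261575 -0.94652862  0.40295567]
 [ 0.          0.          0.          1.        ]]
(-0.03, 0.147, 0.04) [291.60211549 226.67455235]
(0.03, 0.147, 0.04) [350.3760431  226.70624191]
(0, 0.175, 0.03) [321.00288032 197.61354277]
```

View pics/w1.png

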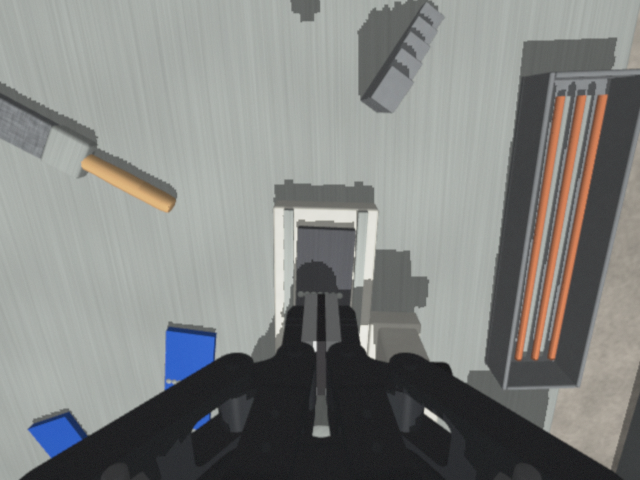

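The wrist view shows the coupon's free edge at row 228, columns 297–355, with channel centre near column 325. The prediction was 321, so I'll shift about 4 mm in +x. Going down behind the coupon.

Call:
arm_command(steps=[[1, [-0.002, 0.004, 0.04], [0, 0, 0]], [1, [-0.002, 0.004, 0.08], [0, 0, 0]], [1, [-0.002, 0.004, 0.12], [0, 0, 0]], [1, [-0.002, 0.004, 0.16], [0, 0, 0]], [1, [-0.002, 0.004, 0.19], [0, 0, 0]], [1, [-0.002, 0.004, 0.21], [0, 0, 0]], [1, [-0.002, 0.004, 0.22], [0, 0, 0]], [1, [-0.002, 0.004, 0.226], [0, 0, 0]], [1, [-0.002, 0.004, 0.226], [0, 0, 0]], [1, [-0.002, 0.004, 0.226], [0, 0, 0]]])

```text
clock: 3.15
tool_pos: [0.6466, 0.1787, 0.0363]
orientation: [3.141, -0.001, 1.537]
contact_force: [0.9, -0.4, 0.5]
width: -0.0001
```

Call:
arm_command(steps=[[1, [-0.005, 0, 0], [0, 0, 0]], [1, [-0.01, 0, 0], [0, 0, 0]], [1, [-0.014, 0, 0], [0, 0, 0]], [1, [-0.018, 0, 0], [0, 0, 0]], [1, [-0.022, 0, 0], [0, 0, 0]], [1, [-0.026, 0, 0], [0, 0, 0]], [1, [-0.03, 0, 0], [0, 0, 0]], [1, [-0.03, 0, 0], [0, 0, 0]]])

```text
clock: 3.95
tool_pos: [0.6456, 0.1485, 0.0364]
orientation: [3.141, -0.002, 1.536]
contact_force: [-0.1, 1.6, 1.2]
width: 0.0001
```

Call:
arm_command(steps=[[1, [-0.004, 0, 0], [0, 0, 0]], [1, [-0.008, 0, 0], [0, 0, 0]], [1, [-0.012, 0, 0], [0, 0, 0]], [1, [-0.014, 0, 0], [0, 0, 0]], [1, [-0.016, 0, 0], [0, 0, 0]], [1, [-0.016, 0, 0], [0, 0, 0]]])

```text
clock: 4.55
tool_pos: [0.6451, 0.1322, 0.0364]
orientation: [3.141, -0.001, 1.536]
contact_force: [-0.3, 3.7, 0.7]
width: 0.0001
```

Call:
arm_command(steps=[[1, [-0.001, 0, 0], [0, 0, 0]], [1, [-0.002, 0, 0], [0, 0, 0]], [1, [-0.003, 0, 0], [0, 0, 0]]])

```text
clock: 4.85
tool_pos: [0.645, 0.1292, 0.0364]
orientation: [3.141, -0.001, 1.536]
contact_force: [0.7, 5.5, 0.8]
width: -0.0002
```

Call:
arm_command(steps=[[1, [-0.001, 0, 0], [0, 0, 0]], [1, [-0.002, 0, 0], [0, 0, 0]]])

```text
clock: 5.05
tool_pos: [0.6449, 0.1274, 0.0364]
orientation: [3.141, -0.002, 1.536]
contact_force: [0.2, 5.0, -0.1]
width: -0.0001
```

Call:
arm_command(steps=[[1, [-0.001, 0, 0], [0, 0, 0]], [1, [-0.0015, 0, 0], [0, 0, 0]]])

```text
clock: 5.25
tool_pos: [0.6449, 0.126, 0.0364]
orientation: [3.141, -0.002, 1.537]
contact_force: [0.2, 6.2, 0.8]
width: -0.0003
```

Call:
arm_command(steps=[[1, [-0.001, 0, 0], [0, 0, 0]], [1, [-0.0015, 0, 0], [0, 0, 0]]])

```text
clock: 5.45
tool_pos: [0.6448, 0.1257, 0.0365]
orientation: [3.141, -0.004, 1.537]
contact_force: [0.3, 11.2, 0.2]
width: 0.0
```

Call:
arm_command(steps=[[1, [-0.001, 0, 0], [0, 0, 0]], [1, [-0.0015, 0, 0], [0, 0, 0]]])

```text
clock: 5.65
tool_pos: [0.6448, 0.1257, 0.0365]
orientation: [3.141, -0.007, 1.539]
contact_force: [0.1, 12.6, 0.6]
width: 0.0
```

The coupon stalled against the stop at 12 N, after travel that matches the expected 37 mm. I'll back off, rise, and go behind the wrench grip, turning the tool to face the push direction.

Call:
arm_command(steps=[[1, [0.01, 0, 0], [0, 0, 0]], [1, [0.025, 0, 0], [0, 0, 0]], [1, [0.025, 0, -0.04], [0, 0, 0]], [1, [0.025, 0, -0.08], [0, 0, 0]], [1, [0.025, 0, -0.12], [0, 0, 0]], [1, [0.025, 0, -0.16], [0, 0, 0]], [1, [0.025, 0, -0.2], [0, 0, -8]], [1, [0.025, 0, -0.225], [0, 0, -16]], [1, [-0.01, -0.005, -0.225], [0, 0, -24]], [1, [-0.05, -0.01, -0.225], [0, 0, -32]], [1, [-0.09, -0.015, -0.225], [0, 0, -40]], [1, [-0.13, -0.02, -0.225], [0, 0, -48]], [1, [-0.17, -0.025, -0.225], [0, 0, -56]], [1, [-0.21, -0.028, -0.225], [0, 0, -64]], [1, [-0.25, -0.028, -0.225], [0, 0, -65.7]], [1, [-0.28, -0.028, -0.225], [0, 0, -65.7]], [1, [-0.307, -0.028, -0.225], [0, 0, -65.7]], [1, [-0.307, -0.028, -0.225], [0, 0, -65.7]], [1, [-0.307, -0.028, -0.225], [0, 0, -65.7]]])

```text
clock: 7.55
tool_pos: [0.6067, -0.1819, 0.259]
orientation: [3.135, -0.003, 2.684]
contact_force: [-0.7, 0.3, 0.3]
width: -0.0003
```

Run:
```python
from h import *
snap('wrist','w2.png'); snap('side','side1.png');snap('scene','scene1.png'); s=env.sense(); print(s['tool_pos'],s['orientation'],s['contact_force'],s['q'])
S=lambda p:cv2.resize(p,None,fx=2.3,fy=2.3,interpolation=3)
w=cv2.imread('pics/w2.png'); b=cv2.imread('pics/side1.png')[135:290,205:375]
o=np.zeros((480,800,3),np.uint8); w2=cv2.resize(w,(426,320)); o[:320,:426]=w2; b=S(b)[:480,:374]; o[:b.shape[0],426:426+b.shape[1]]=b
cv2.imwrite('pics/v2.png',o)
```

```text
[ 0.60690206 -0.18070388  0.25941237] [ 3.13507694e+00 -2.23596539e-03  2.68642529e+00] [-0.26553542  0.55831177 -0.15302575] [-0.29244628  0.31456215  0.49619299  1.75357801  0.00679187  0.16272446]
```

View pics/v2.png

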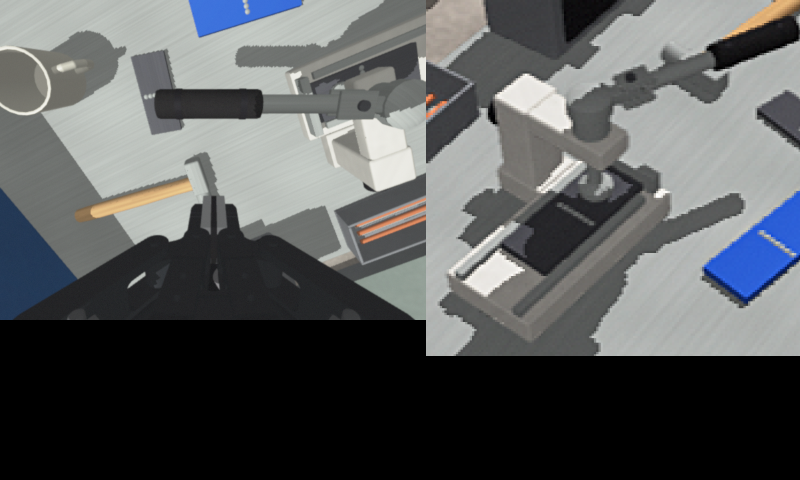

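The composite shows the coupon moved up to the stop in the side view. In the wrist view the grip runs from columns 155 to 262 at row 103, which is a centre of about (313,155) at full size.

Run:
```python
from h import *
f='w2.png';k=640/426
for n,u,z in [('grip',(208.5*k,103.5*k),.161),('gripL',(155*k,103.5*k),.161),('gripR',(262*k,103.5*k),.161),('hinge',(362*k,104*k),.17)]: print(n,ray(f,u,z))
# coupon end in side1 (composite scale 2.3)
S=lambda x,y:(205+(x-426)/2.3,135+y/2.3)
o=np.array([.641,.006]);X=np.array([.9994,-.034]);Y=np.array([.034,.9994])
for u in[(503,248),(545,275)]:
    d=ray('side1.png',S(*u),.04)[:2]-o; print('end',d@X,d@Y)
```

```text
grip [ 0.55536723 -0.15997544  0.161     ]
gripL [ 0.5327149  -0.20581734  0.161     ]
gripR [ 0.57807412 -0.11402313  0.161     ]
hinge [ 0.61783363 -0.03232864  0.17      ]
end 0.021440234443675224 0.11297232113131196
end -0.03464453711610586 0.11541376175067519
```

Run:
```python
from h import *
a=cv2.imread('pics/scene1.png')[275:335,325:405]; b=cv2.imread('pics/side1.png')[195:255,235:315]
z=lambda i:cv2.resize(i,None,fx=5,fy=5,interpolation=3)
cv2.imwrite('pics/v3.png',np.hstack([z(a),z(b)]))
```

```text
(no output)
```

View pics/v3.png

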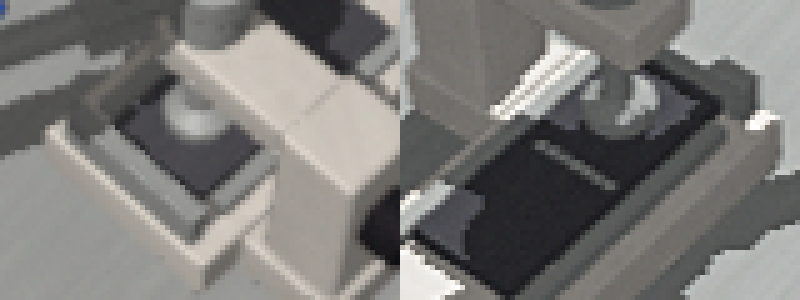

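The coupon's end meets the stop with no gap in either view. I'll descend behind the grip and then approach.

Call:
arm_command(steps=[[1, [0, 0, 0.03], [0, 0, 0]], [1, [0, 0, 0.06], [0, 0, 0]], [1, [0, 0, 0.09], [0, 0, 0]], [1, [0, 0, 0.11], [0, 0, 0]], [1, [0, 0, 0.119], [0, 0, 0]], [1, [0, 0, 0.119], [0, 0, 0]]])

```text
clock: 8.3
tool_pos: [0.6066, -0.1789, 0.1395]
orientation: [3.135, -0.004, 2.687]
contact_force: [0.0, 0.1, 1.1]
width: 0.0002
```

Call:
arm_command(steps=[[1, [0.008, 0, 0], [0, 0, 0]], [1, [0.016, 0, 0], [0, 0, 0]], [1, [0.022, 0, 0], [0, 0, 0]], [1, [0.025, 0, 0], [0, 0, 0]], [1, [0.025, 0, 0], [0, 0, 0]]])

```text
clock: 8.8
tool_pos: [0.584, -0.1678, 0.1404]
orientation: [3.135, -0.003, 2.688]
contact_force: [0.2, -0.2, -0.7]
width: 0.0
```

Call:
arm_command(steps=[[1, [0.004, 0, 0], [0, 0, 0]], [1, [0.008, 0, 0], [0, 0, 0]], [1, [0.01, 0, 0], [0, 0, 0]], [1, [0.01, 0, 0], [0, 0, 0]]])

```text
clock: 9.2
tool_pos: [0.5748, -0.1635, 0.1405]
orientation: [3.135, -0.003, 2.687]
contact_force: [0.9, 0.5, -0.9]
width: -0.0
```

Call:
arm_command(steps=[[1, [0.0054, -0.0007, 0], [0, 0, 1.7]], [1, [0.0108, -0.0012, 0], [0, 0, 3.4]], [1, [0.0163, -0.0015, 0], [0, 0, 5.2]], [1, [0.0217, -0.0017, 0], [0, 0, 6.9]], [1, [0.0272, -0.0017, 0], [0, 0, 8.6]], [1, [0.0272, -0.0017, 0], [0, 0, 8.6]]])

```text
clock: 9.8
tool_pos: [0.5493, -0.1528, 0.1406]
orientation: [3.136, -0.004, 2.537]
contact_force: [0.0, -0.6, 0.9]
width: -0.0002
```

Call:
arm_command(steps=[[1, [0.0036, -0.0005, 0], [0, 0, 1.1]], [1, [0.0072, -0.0009, 0], [0, 0, 2.3]], [1, [0.0108, -0.0012, 0], [0, 0, 3.4]], [1, [0.0108, -0.0012, 0], [0, 0, 3.4]]])

```text
clock: 10.2
tool_pos: [0.5393, -0.1474, 0.1407]
orientation: [3.136, -0.005, 2.477]
contact_force: [-0.3, 0.5, -0.2]
width: -0.0004
```

Call:
arm_command(steps=[[1, [0.0036, -0.0005, 0], [0, 0, 1.1]], [1, [0.0072, -0.0009, 0], [0, 0, 2.3]], [1, [0.0108, -0.0012, 0], [0, 0, 3.4]]])

```text
clock: 10.5
tool_pos: [0.5299, -0.1415, 0.1408]
orientation: [3.136, -0.005, 2.416]
contact_force: [1.8, -0.7, -0.3]
width: -0.0001
```

Call:
arm_command(steps=[[1, [0.0036, -0.0005, 0], [0, 0, 1.1]], [1, [0.0072, -0.0009, 0], [0, 0, 2.3]], [1, [0.0108, -0.0012, 0], [0, 0, 3.4]]])

```text
clock: 10.8
tool_pos: [0.5208, -0.1351, 0.1409]
orientation: [3.136, -0.005, 2.355]
contact_force: [1.8, -0.6, -0.4]
width: 0.0
```

Run:
```python
from h import *
snap('wrist','w3.png'); s=env.sense(); print(s['tool_pos'],s['orientation'][2],s['contact_force'],s['clock'])
```

```text
[ 0.52035236 -0.13480326  0.14091584] 2.354034052777135 [ 1.63289617  0.10670752 -0.02793181] 10.85
```

View pics/w3.png

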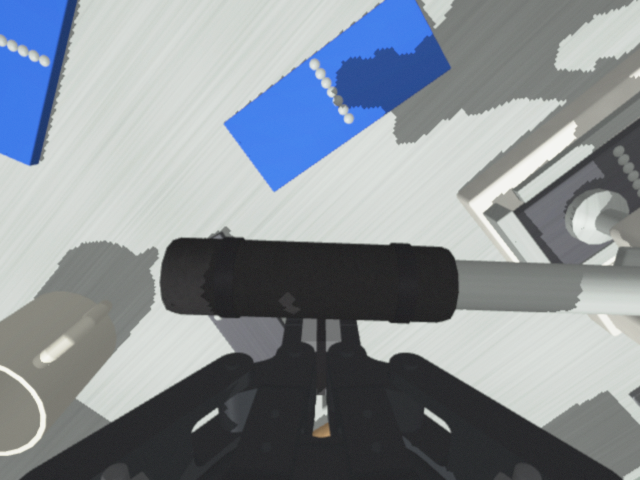

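The fingers press flat at the middle of the grip (grip at columns 162–458, row 280), and the force is about 1.8 N, so it is turning freely. I'll continue.

Call:
arm_command(steps=[[1, [0.0036, -0.0005, 0], [0, 0, 1.1]], [1, [0.0072, -0.0009, 0], [0, 0, 2.3]], [1, [0.0108, -0.0012, 0], [0, 0, 3.4]]])

```text
clock: 11.15
tool_pos: [0.5117, -0.1278, 0.141]
orientation: [3.137, -0.006, 2.293]
contact_force: [2.6, -0.5, -0.2]
width: -0.0
```

Call:
arm_command(steps=[[1, [0.0036, -0.0005, 0], [0, 0, 1.1]], [1, [0.0072, -0.0009, 0], [0, 0, 2.3]], [1, [0.0108, -0.0012, 0], [0, 0, 3.4]]])

```text
clock: 11.45
tool_pos: [0.5034, -0.1203, 0.1411]
orientation: [3.137, -0.006, 2.232]
contact_force: [1.0, -0.8, 0.3]
width: -0.0002
```

Call:
arm_command(steps=[[1, [0.0036, -0.0005, 0], [0, 0, 1.1]], [1, [0.0072, -0.0009, 0], [0, 0, 2.3]], [1, [0.0108, -0.0012, 0], [0, 0, 3.4]]])

```text
clock: 11.75
tool_pos: [0.4956, -0.1123, 0.1412]
orientation: [3.138, -0.006, 2.171]
contact_force: [2.5, -0.7, -0.0]
width: 0.0004
```

Call:
arm_command(steps=[[1, [0.0036, -0.0005, 0], [0, 0, 1.1]], [1, [0.0072, -0.0009, 0], [0, 0, 2.3]], [1, [0.0108, -0.0012, 0], [0, 0, 3.4]]])

```text
clock: 12.05
tool_pos: [0.4883, -0.1039, 0.1412]
orientation: [3.138, -0.006, 2.11]
contact_force: [2.3, -1.0, -0.3]
width: -0.0001
```

Call:
arm_command(steps=[[1, [0.0036, -0.0005, 0], [0, 0, 1.1]], [1, [0.0072, -0.0009, 0], [0, 0, 2.3]], [1, [0.0108, -0.0012, 0], [0, 0, 3.4]]])

```text
clock: 12.35
tool_pos: [0.4816, -0.095, 0.1413]
orientation: [3.139, -0.007, 2.049]
contact_force: [1.5, 0.0, 0.3]
width: -0.0004
```

Call:
arm_command(steps=[[1, [0.0036, -0.0005, 0], [0, 0, 1.1]], [1, [0.0072, -0.0009, 0], [0, 0, 2.3]], [1, [0.0108, -0.0012, 0], [0, 0, 3.4]]])

```text
clock: 12.65
tool_pos: [0.4758, -0.0864, 0.1415]
orientation: [3.139, -0.005, 1.987]
contact_force: [5.2, -8.7, -1.1]
width: -0.0001
```

The force jumped to about 10 N, so the nut is tight. I'll move on in small steps about the hinge.

Call:
arm_command(steps=[[1, [0.0027, -0.0004, 0], [0, 0, 1.1]], [1, [0.0054, -0.0009, 0], [0, 0, 2.3]], [1, [0.0054, -0.0009, 0], [0, 0, 2.3]]])

```text
clock: 12.95
tool_pos: [0.4733, -0.0825, 0.1416]
orientation: [3.138, -0.002, 1.945]
contact_force: [6.5, -7.5, -2.4]
width: 0.0001
```

Run:
```python
from h import *
snap('wrist','w4.png'); s=env.sense(); print(s['tool_pos'],s['orientation'][2],s['contact_force'],s['clock'])
snap('scene','scene4.png'); snap('side','side4.png')
w=cv2.imread('pics/w4.png'); a=cv2.imread('pics/scene4.png')[220:340,240:400]
o=np.zeros((600,800,3),np.uint8);o[:240,:800]=cv2.resize(w,(800,600))[240:480];o[240:600,:480]=cv2.resize(a,(480,360),interpolation=3)
o[240:600,480:]=cv2.resize(cv2.imread('pics/side4.png')[130:220,255:335],(320,360),interpolation=3)
cv2.imwrite('pics/v4.png',o)
```

```text
[ 0.47334176 -0.08258085  0.14165026] 1.9456607843377836 [ 5.65682145 -6.389491   -1.82794519] 13.0
```

View pics/v4.png

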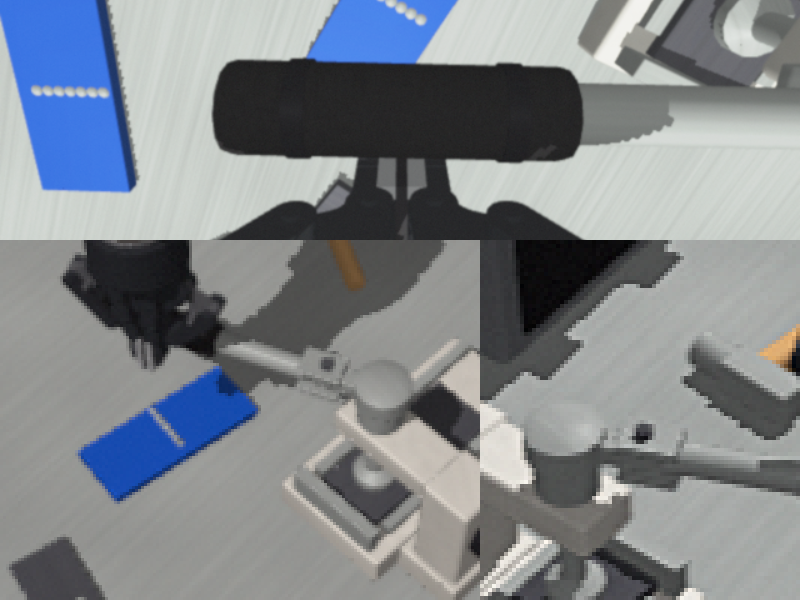

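The wrist view shows firm contact at the grip's middle. The force has passed its peak (10 to 8.5 N) as the hinge starts to fold. From travel, the fold is between 0.03 and 0.11 rad. Adding 0.10 rad in two steps gives 0.13–0.21.

Call:
arm_command(steps=[[1, [0.0034, -0.0005, 0], [0, 0, 1.4]], [1, [0.0068, -0.0011, 0], [0, 0, 2.9]], [1, [0.0068, -0.0011, 0], [0, 0, 2.9]]])

```text
clock: 13.4
tool_pos: [0.4703, -0.0773, 0.1417]
orientation: [3.138, -0.0, 1.893]
contact_force: [6.0, -6.8, -2.8]
width: 0.0003
```

Call:
arm_command(steps=[[1, [0.0034, -0.0005, 0], [0, 0, 1.4]], [1, [0.0068, -0.0011, 0], [0, 0, 2.9]], [1, [0.0068, -0.0011, 0], [0, 0, 2.9]]])

```text
clock: 13.7
tool_pos: [0.4674, -0.0716, 0.1417]
orientation: [3.138, 0.001, 1.84]
contact_force: [4.2, -5.5, -2.3]
width: 0.0002
```

Run:
```python
from h import *
snap('wrist','w5.png'); s=env.sense(); print(s['tool_pos'],s['orientation'][2],s['contact_force'],s['clock'])
```

```text
[ 0.46740107 -0.07170297  0.14167149] 1.840871787803809 [ 5.37012833 -6.67241713 -1.51845776] 13.75
```

```bash
cat > fold.py <<'E'
from h import *
def line(f):
    im=cv2.imread('pics/'+f).max(2); pts=[]
    for c in range(205,430,3):
        dark=(im[:,c]<60).astype(np.uint8); rr=[r for r in range(470) if dark[r:r+8].all()]
        if rr: pts.append(ray(f,(c,rr[0]),.161)[:2])
    p=np.array(pts); vx,vy,x0,y0=cv2.fitLine(p.astype(np.float32),cv2.DIST_HUBER,0,.002,.001).ravel()
    if vx<0: vx,vy=-vx,-vy
    N=np.array([.637,.004]); n=np.array([-vy,vx]); ang=np.arctan2(vy,vx)
    return ang,float((N-[x0,y0])@n),len(p)
E
python3 - <<'E'
from fold import *
for f in('w3.png','w4.png','w5.png'): print(f,line(f))
E
```

```text
w3.png (np.float32(0.73984635), -0.014617408879674009, 75)
w4.png (np.float32(0.3497122), -0.013905511822698285, 75)
w5.png (np.float32(0.26008767), -0.009831210013268497, 75)
```

The image line estimate puts the fold at about 0.11 ± 0.03, and travel says 0.126 or more. A further 0.05 rad makes it clear of 0.1 while staying under 0.25.

Call:
arm_command(steps=[[1, [0.0034, -0.0005, 0], [0, 0, 1.4]], [1, [0.0068, -0.0011, 0], [0, 0, 2.9]], [1, [0.0068, -0.0011, 0], [0, 0, 2.9]]])

```text
clock: 14.05
tool_pos: [0.4647, -0.0658, 0.1417]
orientation: [3.137, 0.003, 1.788]
contact_force: [3.5, -5.4, -1.8]
width: 0.0001
```

Run:
```python
from fold import *
snap('wrist','w6.png'); s=env.sense(); print(s['tool_pos'],s['orientation'],s['contact_force'],s['clock'],line('w6.png'))
```

```text
[ 0.46469535 -0.06588878  0.14164198] [3.13733775e+00 2.92432807e-03 1.78889763e+00] [ 3.75387812 -5.31611373 -2.06506912] 14.1 (np.float32(0.21473598), -0.0077778716845979656, 75)
```

Force is down to about 6.1 N (6 N corresponds to about 0.2 rad). Travel gives at least 0.17 and the image about 0.15, so it has clearly broken over. Backing off gently.

Call:
arm_command(steps=[[1, [-0.004, 0, 0], [0, 0, 0]], [1, [-0.008, 0, 0], [0, 0, 0]], [1, [-0.012, 0, 0], [0, 0, 0]], [1, [-0.017, 0, 0], [0, 0, 0]], [1, [-0.022, 0, 0], [0, 0, 0]], [1, [-0.03, 0, 0], [0, 0, 0]], [1, [-0.04, 0, 0], [0, 0, 0]], [1, [-0.055, 0, 0], [0, 0, 0]], [1, [-0.07, 0, 0], [0, 0, 0]], [1, [-0.07, 0, -0.04], [0, 0, 0]], [1, [-0.07, 0, -0.08], [0, 0, 0]], [1, [-0.07, 0, -0.12], [0, 0, 0]], [1, [-0.07, 0, -0.12], [0, 0, 0]], [1, [-0.07, 0, -0.12], [0, 0, 0]]])

```text
clock: 15.5
tool_pos: [0.4797, -0.1349, 0.2624]
orientation: [3.136, 0.004, 1.788]
contact_force: [0.1, 1.0, -1.0]
width: 0.0
```

Run:
```python
from fold import *
for n in('wrist','scene','side'): snap(n,n+'7.png')
s=env.sense(); print(s['tool_pos'],s['orientation'],s['contact_force'],s['clock'])
o=np.zeros((600,800,3),np.uint8);o[:300,:400]=cv2.resize(cv2.imread('pics/wrist7.png'),(400,300))
o[:300,400:]=cv2.resize(cv2.imread('pics/scene7.png')[220:340,240:400],(400,300),interpolation=3)
o[300:,:400]=cv2.resize(cv2.imread('pics/side7.png'),(400,300))
o[300:,400:]=cv2.resize(cv2.imread('pics/side7.png')[135:255,215:375],(400,300),interpolation=3)
cv2.imwrite('pics/v7.png',o)
```

```text
[ 0.47892254 -0.13426608  0.260455  ] [3.13927799e+00 1.86873911e-03 1.78850431e+00] [-0.44524806  1.2800969   0.07886589] 15.65
```

View pics/v7.png

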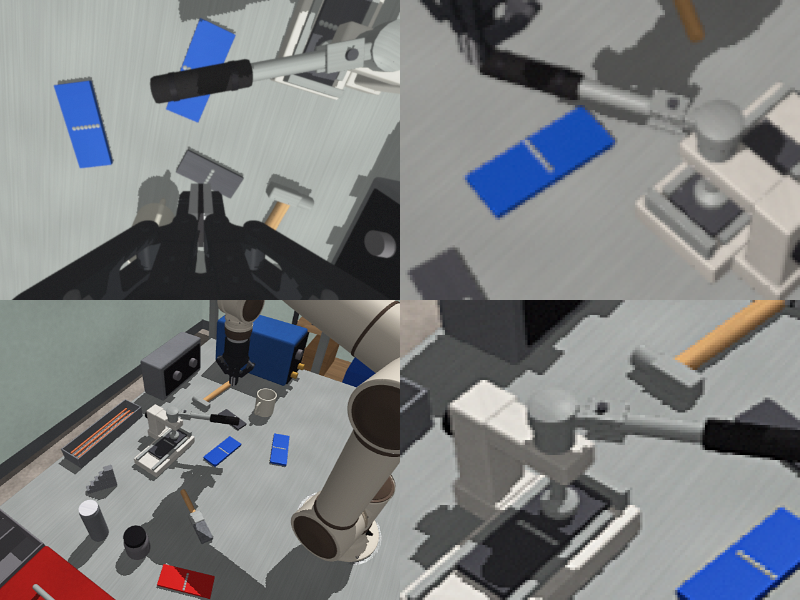

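The handle is free and looks straight, the coupon sits at the stop, and the bystanders are in place. The change in handle angle on release gives the fold that was reached.

Run:
```python
from fold import *
f='wrist7.png';P=[ray(f,(1.6*u,1.6*v),z)[:2] for u,v,z in [(154,91,.161),(250,73,.161),(349,53.5,.165),(388,46,.175)]]
for p in P:print(p)
for a,b in[(0,1),(1,2),(0,2),(2,3)]: d=P[b]-P[a];print(a,b,np.arctan2(d[1],d[0]),np.linalg.norm(d))
im=cv2.imread('pics/'+f).max(2);pt=[]
for c in range(255,395,3):
    rr=[r for r in range(80,220) if (im[r:r+6,c]<60).all()]
    if rr: pt.append(ray(f,(c,rr[0]),.161)[:2])
v=cv2.fitLine(np.array(pt,np.float32),cv2.DIST_HUBER,0,.002,.001).ravel();print('grip edge angle',np.arctan(v[1]/v[0]),len(pt))
```

```text
[ 0.42137348 -0.08419993]
[ 0.51239973 -0.04625458]
[ 0.59955905 -0.00874803]
[0.62604226 0.00303968]
0 1 0.3949572246902335 0.09861860076021466
1 2 0.40636951955428546 0.09488671672593053
0 2 0.4005533239240412 0.1935021683883718
2 3 0.4187726717383196 0.028988109579862406
grip edge angle 0.39081183 47
```

```bash
python3 -c "
from h import *
print(env.sense()['clock']); print(env.close_job())"
```

```text
15.65
the job is handed in; nothing more can be done
None
```

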